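# Hold the reference rod centred in the ring sensor

## Robot

A 6-joint arm with a two-finger parallel gripper is mounted at the origin on a cart in front of the work surface, level with it; the furniture and walls round the work are solid. World frame = base frame: x ahead of the robot, y to its left, z up, the work surface at z = 0. Lengths are in mm, angles in rad, forces in N, time in s.
With the tool pointing down it reaches from about 325 to 900 mm from the base axis. Payload 3.5 kg.
Tool frame: the origin (TCP) lies midway between the tips of the shut fingers; the grasp point (between the pads) lies 19 mm behind it; z points along the fingers, y is the direction in which the jaws open and shut (so a half turn about z gives the same grasp; the last joint's range is limited). The gripper opens to 85 mm and grips with 20 to 120 N. Pads are 22 mm wide; open, the fingers measure 114 mm over their backs; the gripper's body (76 mm by 85 mm) begins 54 mm behind the grasp point. The pads swing forward as they close: fully open they stand 13 mm farther back than shut.
Start: joints at [-0.835, 0.276, -0.026, 1.268, 0, 1.467], TCP at [464.891, -417.73, 231.313] pointing down, gripper open.
Joint ranges: [-3.12, 3.12], [-0.85, 1.88], [-1.08, 1.24], [-1.95, 2.15], [-1.57, 1.53], [-3.14, 3.14]. Speed limits (rad/s): [2.57, 2.57, 3.14, 3.14, 3.14, 3.14].

## Interface

Orientations are given as a unit quaternion [w, x, y, z].
In Python, from plant import robot gives the robot as it stands.
- The arm moves only by the tool apply_moves, never from a script. Its argument "motion" is a list of rows, each an object of numbers: "x", "y", "z": the shift along the tool's x, y, z in cm; "wx", "wy", "wz": the turn, a rotation vector about the tool's x, y, z in rad. A call has 1 to 12 rows; each row shifts and turns the commanded pose from where the row before left it, along the tool's axes as they then stand; what a row does not reach is not made up. A row lasts 1/12 s, in which the tool goes at most 41.7 mm and 7.16 degrees, less where a joint would pass 70% of its speed; a pose out of reach is approached as far as the arm can. A call with a gripper value outside its range is refused whole. "gripper" is the finger opening in cm, from 0 to 8.54, set as the call begins (left out, the last holds). The fingers move at their own pace and stop on an object; "squeeze" is the grip in N (left out, the last holds). Time passes only in rows, so rows that do not move let the fingers close. It gives the time, the measured TCP pose, the force and the opening at its end, in the units of the state.
- robot.get_state(): the state, without advancing time (a new reading comes with each control period).
- robot.capture(name): name is "side" or "top" or "wrist"; returns a dict with "frame" (384x512x3 uint8, blue, green, red), "depth" (384x512 float32, mm along the optical axis (not along the pixel's ray), 0 where there is no reading), "vfov" (degrees; the focal length in pixels is half the picture's height over the tangent of half this angle, whatever the lens; pixels are square), "cx", "cy" (the principal point, pixels), "dist" ([k1, k2, p1, p2, k3] as OpenCV has them; the pictures are not rectified), "view" (4x4, takes a point from world to camera coordinates). Camera axes: x right, y up, looking along -z (the intrinsics and any distortion apply to the point x, -y, -z); pixel columns grow to the right and rows downward; lengths in mm; the calibration is good to about 2 mm. A picture is of the moment at which its call begins.
- robot.finish_job(): hands the job in, once; it reports no verdict.
Trained networks look in a picture, given as the dict that the camera call returned (one of the last four; its "shot" number tells which), for a name from the list of things; names that differ only in an ending like _2 or _b are one class to them, and where a whole thing is asked for, a point or a joint stands for the part that bears it (a point fixed in the world has none). Each returns a list of dicts, best first, with "conf" (0 to 1); they miss things now and then, are a little off and sometimes report something else, mostly with a low value. They report only what shows in the picture. A call takes as long as a camera call.
- robot.silhouettes(thing, picture): "pixels" (384x512 bool, what is visible of it) and "rect" ([left, top, right, bottom] in pixels, round what is visible of it).
The state is a dict: "clock": time; "q": joint angles; "joint_vel": joint speeds; "tau": joint torques, N m; "tool_pos": TCP position; "tcp_rot": TCP orientation; "wrist_force": force on the tool from outside, world axes, zero at the start; "wrist_torque": the same for the moment, N m; "grip_width": opening from 0.0 (shut) to 1.0 (fully open).
Only numpy, scipy, OpenCV 4.12 (cv2) and the standard library are available. Lean on these libraries where they do the work, as an engineer would, in place of code of your own. Each camera call takes 0.05 s, during which the arm holds its last target. There are 200 camera calls.

## Task

Take the blue-handled reference rod out of the rack and lower it, upright, down through the hole of the black ring sensor on its stand, never letting the rod touch the ring or the stand. Finish while still holding it there by its handle: in the middle of the hole, at rest, with its tip hanging about halfway between the ring's underside and the base plate, so that a reading can be taken. Leave the other two rods and everything else where they are.

Things in the scene. Friction and masses are not known exactly. Their poses are not given: they have to be found in the camera images.
- blue_rod: reference rod with a blue handle, 125 mm long, about 90 g, round, standing upright. Origin at the centre of the tip (lower end), z along the rod up to the handle. From the tip up: bright steel stem 10 mm diameter for 75 mm; dark flange 26 mm diameter from 75 to 79 mm; handle 20 mm diameter from 79 to 125 mm, to be gripped across from above. The flange rests on the rack's top plate, the stem hangs freely in a 16 mm hole
- rod_tip (a point): centre of the blue rod's tip (its lower end)
- rod_mid (a point): point on the blue rod's axis 33.5 mm above its tip; it is at mid-height of the ring when the tip hangs midway in the gap
- rod_grip (a point): point on the blue rod's axis 105 mm above its tip, where the handle is gripped
- yellow_rod: the same rod with a yellow handle, to stay in the rack; origin at its tip
- white_rod: the same rod with a white handle, to stay in the rack; origin at its tip
- rod_tray: grey open tray, fixed, 120 (x) by 230 (y) mm, walls 28 mm high; origin at the centre of its underside, yaw varies. 30 mm along its +x is the centre of an aluminium rack plate 50 by 210 mm, 8 mm thick, top at z = 85 mm, with 16 mm holes at y = -70, 0, +70 mm; which rod is in which varies. Fingers closing along tray x clear the other rods. Small things lie along the tray's front
- sensor_stand: fixed stand, left or right of the tray, yaw varies; origin at the centre of its underside. Base plate 130 (x) by 110 (y), 10 mm thick; black ring 64 mm outside, upright 28 mm through hole, from z = 55 to 77 mm, axis 15 mm along -x from the origin; open gap of 45 mm under it. Grey column 20 by 50 mm at x = +45 mm ends at z = 80 mm; a connector sticks out 15 mm to +y
- bore (a point): centre of the ring's hole at mid-height: 66 mm above the bench, 11 mm below the ring's top and above its underside; z up along the hole
- vial: closed vial, 21 mm diameter, 49 mm high, standing in the tray; leave alone
- loupe: black eye loupe, 36 mm diameter, 22 mm high, in the tray; leave alone
- battery: 9 V size battery 27 by 52 by 18 mm, lying in the tray; leave alone
- multimeter: orange handheld multimeter standing upright, 56 by 86 by 138 mm, at the left; leave alone
- spool: solder spool with blue flanges, 60 mm diameter, 40 mm high, at the left; leave alone

How it is judged:
By the outcome, as a careful person would: the job done as asked, in the order asked, and still so for the second after the job is handed in, while the arm keeps its last pose, push and grip.
It also fails if it takes over 42 s, if anything falls off the work surface, if the arm or the gripper's body presses on something with over 40 N, if the wrist force passes 120 N, or if a joint passes its speed limit or range.

## Working session

There is one attempt and no reset: what is moved stays moved. The work goes in short steps, Python scripts to look and compute and a tool call to move; the robot and the scene stay as the last step left them, time stands still between calls to the robot, and variables do not carry over. Pictures are saved under pics/ and viewed, about 8 in all and at most 12, crops included, and the job is handed in when it is done.

Besides the shell and the picture viewer there is one more tool, called after "Emit:" as name([rows], argument=value, ...), one row to a line, values as JSON. apply_moves: Moves the arm, as the interface text tells. Its arguments: {"type":"object","properties":{"motion":{"type":"array","items":{"type":"object","properties":{"x":{"type":"number"},"y":{"type":"number"},"z":{"type":"number"},"wx":{"type":"number"},"wy":{"type":"number"},"wz":{"type":"number"}}}},"gripper":{"type":"number"},"squeeze":{"type":"number"}},"required":["motion"]}

```bash
mkdir -p pics; cat > h.py <<'E'
import numpy as np, cv2
from plant import robot
def K(p):
    f=192/np.tan(np.radians(p["vfov"])/2); return np.array([[f,0,p["cx"]],[0,f,p["cy"]],[0,0,1.]])
def rays(p,uv):
    return cv2.undistortPoints(np.asarray(uv,float).reshape(-1,1,2),K(p),np.array(p["dist"],float)).reshape(-1,2)
def cam2w(p,c):
    V=np.linalg.inv(np.array(p["view"])); return c@V[:3,:3].T+V[:3,3]
def pts(p,uv):
    uv=np.asarray(uv); n=rays(p,uv); d=p["depth"][uv[:,1].astype(int),uv[:,0].astype(int)]
    ok=d>0; return cam2w(p,np.c_[n[:,0]*d,-n[:,1]*d,-d][ok])
def mask_pts(p,m):
    v,u=np.nonzero(m); return pts(p,np.c_[u,v])
def atz(p,uv,z):
    n=rays(p,uv); a=cam2w(p,np.c_[n[:,0],-n[:,1],-np.ones(len(n))]); o=cam2w(p,np.zeros((1,3)))
    return o+(a-o)*((z-o[:,2])/(a-o)[:,2])[:,None]
def proj(p,X):
    V=np.array(p["view"]); c=np.asarray(X,float).reshape(-1,3)@V[:3,:3].T+V[:3,3]
    return cv2.projectPoints(np.c_[c[:,0],-c[:,1],-c[:,2]],np.zeros(3),np.zeros(3),K(p),np.array(p["dist"],float))[0].reshape(-1,2)
E
cat > a.py <<'E'
from h import *
for n in ["top","side"]:
    p=robot.capture(n); cv2.imwrite(f"pics/{n}1.png",p["frame"])
    for t in ["blue_rod","yellow_rod","white_rod","sensor_stand","rod_tray"]:
        for r in robot.silhouettes(t,p)[:2]:
            P=mask_pts(p,r["pixels"])
            print(n,t,round(r["conf"],2),r["rect"],np.median(P,0).round(), P.min(0).round(),P.max(0).round())
s=robot.get_state(); print(s)
E
python3 a.py
```

```text
top yellow_rod 0.57 [345.7, 180.2, 358.4, 191.8] [ 474. -344.  124.] [ 464. -361.   83.] [ 491. -336.  140.]
top sensor_stand 0.96 [218.7, 160.4, 258.0, 207.9] [475. -26.  11.] [407. -88.  -5.] [550.  36.  86.]
top rod_tray 0.75 [280.5, 163.0, 361.1, 218.9] [ 465. -273.   11.] [ 382. -393.   -9.] [ 554. -151.  137.]
side yellow_rod 0.69 [113.0, 220.5, 160.7, 295.6] [455. 256.  95.] [433. 160.  -0.] [642. 294. 142.]
side white_rod 0.56 [273.3, 149.0, 282.5, 186.3] [ 505. -205.  107.] [ 496. -370.    1.] [ 667. -197.  138.]
side white_rod 0.39 [200.4, 188.2, 266.2, 249.8] [466.  -7.  12.] [405. -83.   3.] [534.  46.  84.]
side sensor_stand 0.79 [200.7, 187.8, 266.6, 248.9] [467.  -8.  12.] [ 403. -114.    0.] [611.  43.  84.]
side rod_tray 0.9 [262.6, 156.9, 351.3, 213.9] [ 501. -185.   25.] [ 147. -374.   -0.] [629. 136. 361.]
side rod_tray 0.52 [168.7, 285.3, 203.8, 325.7] [323. 226.  39.] [302. 191.  -4.] [388. 251.  44.]
{'clock': 0.6, 'q': array([-8.35383380e-01,  2.76358691e-01, -2.63695267e-02,  1.26799165e+00,
        1.66575376e-05,  1.46737291e+00]), 'joint_vel': array([ 0.00115811,  0.00027235, -0.00022064, -0.00115929, -0.00057356,
        0.00021072]), 'tau': array([ 3.83659381e-04, -4.45170343e+01,  2.95370775e+01,  1.32958474e-03,
       -5.69191320e-05, -3.76958752e-06]), 'tool_pos': array([ 464.91453202, -417.73292177,  231.35335964]), 'tcp_rot': array([3.37502949e-05, 9.13326028e-01, 4.07229132e-01, 1.97972917e-05]), 'wrist_force': array([0.39034166, 0.21197041, 0.07226639]), 'wrist_torque': array([ 0.00303396, -0.00729635, -0.040639  ]), 'grip_width': 1.0042405698134185}
```

```bash
python3 -c "
import cv2,numpy as np
a=cv2.imread('pics/top1.png')[130:250,190:390];b=cv2.imread('pics/side1.png')[110:290,150:400]
a=cv2.resize(a,None,fx=4,fy=4,interpolation=3)[:,:];cv2.imwrite('pics/t1.png',a)
cv2.imwrite('pics/s1.png',cv2.resize(b,None,fx=3,fy=3,interpolation=3))"
```

```text
(no output)
```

View pics/t1.png

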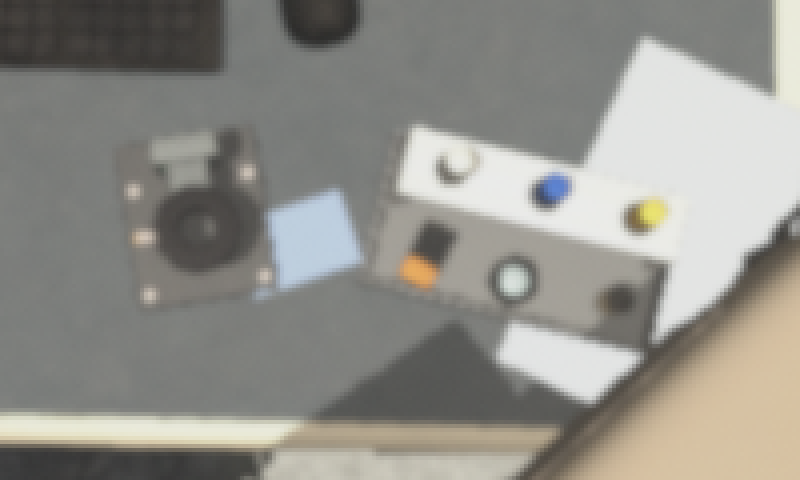

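View pics/s1.png

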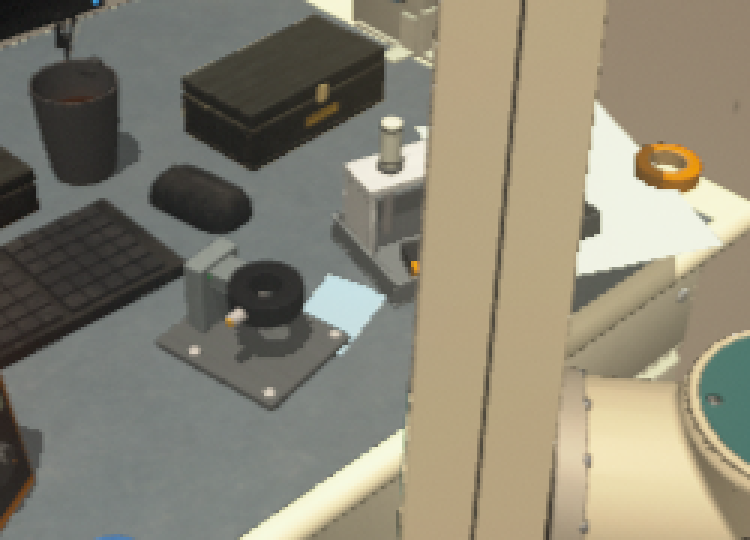

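The top crop shows the white, blue and yellow handles at crop (458,160), (552,188) and (652,212), so blue is in the middle hole. The ring is at about (205,228), with its column behind it. In the side view the arm hides the blue rod.

```bash
cat > b.py <<'E'
from h import *
from scipy.spatial.transform import Rotation as R
p=robot.capture("top")
uv=np.array([[458,160],[552,188],[652,212]])/4+[190,130]
W=atz(p,uv,125+10-4); print("rods",W.round(1)); d=W[0]-W[2]; print("tray yaw",np.degrees(np.arctan2(-d[0],d[1])), np.linalg.norm(d))
print("cam",cam2w(p,np.zeros((1,3))))
# depth points of each handle
hs=cv2.cvtColor(p["frame"],cv2.COLOR_BGR2HSV)
m=cv2.inRange(hs,(105,120,60),(130,255,255))>0; b=np.zeros_like(m); b[165:190,315:340]=1; m&=b
P=mask_pts(p,m); P=P[P[:,2]>100]; print("blue",m.sum(),P.mean(0),P[:,2].max(), P.min(0),P.max(0))
print("ring",atz(p,np.array([[205,228]])/4+[190,130],77))
c=np.array([[122,147],[150,306],[277,287],[243,127]])/4+[190,130]
C=atz(p,c,10); print(C.round(1),C.mean(0))
s=robot.get_state(); q=s["tcp_rot"]; print(R.from_quat(np.r_[q[1:],q[0]]).as_matrix().round(3))
E
python3 b.py
```

```text
rods [[ 510.6 -212.7  131. ]
 [ 492.3 -279.2  131. ]
 [ 477.  -349.9  131. ]]
tray yaw -13.768173870951697 141.23332314708568
cam [[ 338.36402294  -73.87720565 1300.5193999 ]]
blue 19 [ 493.0093699  -278.63855892  133.54012617] 138.00398529375434 [ 486.32567777 -285.44036377  127.93222987] [ 498.06019687 -272.64759343  138.00398529]
ring [[463.59033938 -33.76945194  77.        ]]
[[532.3  34.8  10. ]
 [409.    9.2  10. ]
 [426.  -88.4  10. ]
 [550.3 -59.   10. ]] [479.38796755 -25.86971718  10.        ]
[[ 0.668  0.744  0.   ]
 [ 0.744 -0.668 -0.   ]
 [-0.     0.    -1.   ]]
```

Emit:
apply_moves([
  {"x":2.43,"y":-1.44},
  {"x":2.43,"y":-1.44},
  {"x":2.43,"y":-1.44},
  {"x":2.43,"y":-1.44},
  {"x":2.43,"y":-1.44},
  {"wz":-0.098},
  {"wz":-0.098},
  {"wz":-0.098},
  {"wz":-0.098},
  {"wz":-0.098},
  {},
  {},
])

```text
invalid input
```

```bash
cat > c.py <<'E'
from h import *
import sys
from scipy.spatial.transform import Rotation as R
s=robot.get_state(); q=s["tcp_rot"]; print(s["clock"],s["tool_pos"],s["q"].round(2),s["wrist_force"].round(1),s["grip_width"]); M=R.from_quat(np.r_[q[1:],q[0]]).as_matrix(); print(M.round(4))
p=robot.capture("wrist"); cv2.imwrite(f"pics/w{sys.argv[1]}.png",p["frame"]); np.save("p.npy",p,allow_pickle=True)
print("cam",cam2w(p,np.zeros((1,3))))
for t in ["blue_rod","yellow_rod","white_rod","sensor_stand"]:
    for r in robot.silhouettes(t,p)[:2]:
        P=mask_pts(p,r["pixels"]); print(t,r["conf"],r["rect"],np.median(P,0).round(1))
E
python3 c.py 2
```

```text
0.65 [ 464.87307909 -417.75861666  231.35115168] [-0.84  0.28 -0.03  1.27 -0.    1.47] [-0.4 -0.6  0.6] 1.00131734514762
[[ 6.684e-01  7.438e-01  0.000e+00]
 [ 7.438e-01 -6.684e-01 -1.000e-04]
 [-0.000e+00  1.000e-04 -1.000e+00]]
cam [[ 508.52813416 -368.63563034  374.54759691]]
blue_rod 0.63 [127.6, 0.0, 181.5, 41.9] [ 492.6 -285.7  131.3]
yellow_rod 0.58 [184.5, 89.2, 222.9, 123.4] [ 478.2 -349.8  134.8]
white_rod 0.43 [185.5, 91.3, 223.7, 124.9] [ 478.2 -350.   135. ]
sensor_stand 0.27 [112.5, 55.0, 152.4, 92.8] [ 434.5 -269.7   20.8]
```

View pics/w2.png

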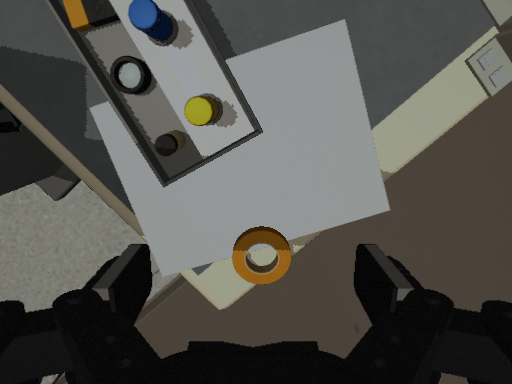

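The wrist view is from the start pose, because the move was refused. Blue is at (145,15), yellow at (200,110), and the fingers are at the left and right of the picture. I'll resend it with full rows.

Emit:
apply_moves([
  {"x":2.43,"y":-1.44,"z":0,"wx":0,"wy":0,"wz":0},
  {"x":2.43,"y":-1.44,"z":0,"wx":0,"wy":0,"wz":0},
  {"x":2.43,"y":-1.44,"z":0,"wx":0,"wy":0,"wz":0},
  {"x":2.43,"y":-1.44,"z":0,"wx":0,"wy":0,"wz":0},
  {"x":2.43,"y":-1.44,"z":0,"wx":0,"wy":0,"wz":0},
  {"x":0,"y":0,"z":0,"wx":0,"wy":0,"wz":-0.098},
  {"x":0,"y":0,"z":0,"wx":0,"wy":0,"wz":-0.098},
  {"x":0,"y":0,"z":0,"wx":0,"wy":0,"wz":-0.098},
  {"x":0,"y":0,"z":0,"wx":0,"wy":0,"wz":-0.098},
  {"x":0,"y":0,"z":0,"wx":0,"wy":0,"wz":-0.098},
  {"x":0,"y":0,"z":0,"wx":0,"wy":0,"wz":0},
])

```text
clock: 1.82
tool_pos: [492.6, -279.2, 231.4]
tcp_rot: [0.0, 0.787, 0.617, 0.0]
wrist_force: [-0.2, 0.4, 0.6]
grip_width: 0.998
```

```bash
python3 c.py 3
```

```text
1.8167 [ 492.56796886 -279.1663279   231.40692572] [-0.63  0.17 -0.16  1.24 -0.    1.18] [-0.2  0.4  0.6] 0.998377008078502
[[ 2.379e-01  9.713e-01  1.000e-04]
 [ 9.713e-01 -2.379e-01 -1.000e-04]
 [-1.000e-04  1.000e-04 -1.000e+00]]
cam [[ 507.63690979 -214.95062829  374.59194236]]
blue_rod 0.62 [240.9, 164.6, 270.3, 205.9] [ 493.  -275.7  134.3]
yellow_rod 0.87 [240.1, 240.4, 266.6, 292.2] [ 477.1 -342.5  124.1]
white_rod 0.69 [240.5, 79.8, 271.1, 112.6] [ 508.6 -212.2  135.3]
```

View pics/w3.png

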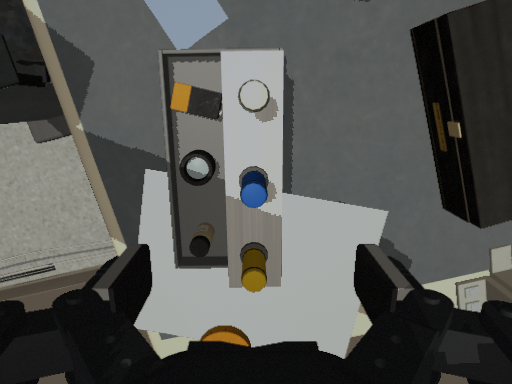

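Blue's handle top is at about (254,193), and the tray is lined up with the jaw axis. I'll compute the handle position, then look at the ring from above while the hand is empty.

```bash
python3 - <<'E'
from h import *
p=np.load("p.npy",allow_pickle=True).item()
hs=cv2.cvtColor(p["frame"],cv2.COLOR_BGR2HSV)
m=cv2.inRange(hs,(105,120,110),(130,255,255)); n,l,st,c=cv2.connectedComponentsWithStats(m); i=1+st[1:,4].argmax()
print(st[i],c[i])
P=mask_pts(p,l==i); T=P[P[:,2]>131]; print(len(T),T.mean(0),T.min(0),T.max(0))
v,u=np.nonzero(l==i); (x,y),r=cv2.minEnclosingCircle(np.c_[u,v].astype(np.float32)); print(x,y,r)
print(atz(p,[[x,y],[254,192.5],[254,95]],135))
E
```

```text
[241 183  26  25 495] [253.23434343 194.97171717]
495 [ 492.07992129 -280.05040545  135.51026379] [ 482.76426194 -289.55885273  133.85739114] [ 501.28899233 -270.95499136  137.47021493]
253.34861755371094 194.81651306152344 12.752482414245605
[[ 492.1615137  -280.0738253   135.        ]
 [ 493.03747131 -278.48128177  135.        ]
 [ 509.18355362 -211.89498458  135.        ]]
```

Emit:
apply_moves([
  {"x":2.79,"y":-1.43,"z":0,"wx":0,"wy":0,"wz":0},
  {"x":2.79,"y":-1.43,"z":0,"wx":0,"wy":0,"wz":0},
  {"x":2.79,"y":-1.43,"z":0,"wx":0,"wy":0,"wz":0},
  {"x":2.79,"y":-1.43,"z":0,"wx":0,"wy":0,"wz":0},
  {"x":2.79,"y":-1.43,"z":0,"wx":0,"wy":0,"wz":0},
  {"x":2.79,"y":-1.43,"z":0,"wx":0,"wy":0,"wz":0},
  {"x":0,"y":0,"z":0,"wx":0,"wy":0,"wz":0},
  {"x":0,"y":0,"z":0,"wx":0,"wy":0,"wz":0},
  {"x":0,"y":0,"z":0,"wx":0,"wy":0,"wz":0},
])

```text
clock: 2.82
tool_pos: [449.8, -96.5, 231.6]
tcp_rot: [0.001, 0.787, 0.617, 0.0]
wrist_force: [-0.2, -0.5, -0.3]
grip_width: 0.998
```

```bash
python3 c.py 4; python3 -c "
import cv2;a=cv2.imread('pics/w4.png')[60:310,130:400];cv2.imwrite('pics/w4c.png',cv2.resize(a,None,fx=2.2,fy=2.2))"
```

```text
2.8167 [449.81876699 -96.47368771 231.61605275] [-0.35 -0.02 -0.37  1.22 -0.    1.46] [-0.2 -0.5 -0.3] 0.9975260923744198
[[ 2.397e-01  9.708e-01  1.000e-03]
 [ 9.708e-01 -2.397e-01 -8.000e-04]
 [-5.000e-04  1.200e-03 -1.000e+00]]
cam [[464.85104412 -32.20035367 374.74006187]]
blue_rod 0.87 [325.7, 329.4, 352.3, 360.0] [ 491.  -271.7   96. ]
yellow_rod 0.47 [261.2, 287.8, 287.8, 318.2] [ 434.4 -263.8   19.9]
white_rod 0.87 [329.6, 266.6, 368.2, 319.4] [ 505.8 -204.5  116. ]
white_rod 0.58 [184.7, 4.8, 339.3, 161.8] [478.5 -20.9  11.8]
sensor_stand 0.73 [182.8, 6.1, 341.6, 160.9] [478.5 -20.9  11.8]
```

View pics/w4c.png

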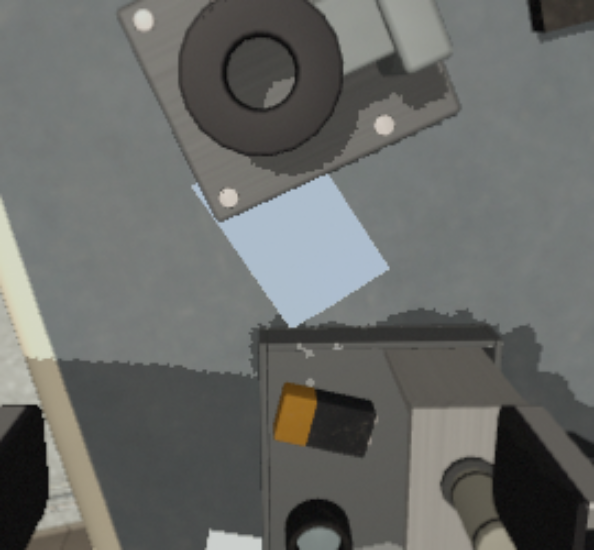

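The ring hole is at crop (261,72), with the column to its upper right and the connector hidden. I'll fit the ring from its depth points.

```bash
python3 - <<'E'
from h import *
p=np.load("p.npy",allow_pickle=True).item()
m=np.zeros((384,512),bool); m[55:135,205:292]=1
v,u=np.nonzero(m); 
ok=p["depth"][v,u]>0; u,v=u[ok],v[ok]
P=pts(p,np.c_[u,v]); print(atz(p,[[248.6,92.7]],77))
g=(abs(P[:,2]-77)<5)&(np.hypot(*(P[:,:2]-[464,-32]).T)<35)
Q=P[g]; print(len(Q),np.median(Q,0),Q.min(0),Q.max(0))
# ray-cast mask: top surface; fit inner (14) & outer (32) radii via image contours
mm=np.zeros((384,512),np.uint8); mm[v[g],u[g]]=255
mm=cv2.morphologyEx(mm,cv2.MORPH_CLOSE,np.ones((3,3)))
cs,h=cv2.findContours(mm,cv2.RETR_CCOMP,cv2.CHAIN_APPROX_NONE)
for c in cs:
    if len(c)<30: continue
    X=atz(p,c.reshape(-1,2),77)[:,:2]
    A=np.c_[2*X,np.ones(len(X))]; s=np.linalg.lstsq(A,(X**2).sum(1),rcond=None)[0]
    print("circle",len(c),s[:2],np.sqrt(s[2]+s[0]**2+s[1]**2))
# intensity-based hole
g=cv2.cvtColor(p["frame"],cv2.COLOR_BGR2GRAY)
# base plate corners (crop px)
C=atz(p,np.array([[118,10],[220,220],[460,106]])/2.2+[130,60],10); print(C); e=C[2]-C[1]; print(np.degrees(np.arctan2(e[1],e[0])),np.linalg.norm(e))
e=C[0]-C[1];print(np.degrees(np.arctan2(e[1],e[0]))-90,np.linalg.norm(e))
ex=C[2]-C[1]; ex/=np.linalg.norm(ex); ey=np.array([-ex[1],ex[0],0]); print("ring from plate",C[1]+ex*50+ey*55)
E
```

```text
[[463.05844052 -25.71950901  77.        ]]
3618 [464.82794177 -26.31022019  77.45759311] [430.99844788 -57.0972891   72.16988843] [498.89200396   2.8649631   79.90386338]
circle 214 [463.82510723 -26.68642588] 31.032562903108133
circle 96 [462.575364   -25.42627317] 14.109102044162645
[[405.47633143  18.18045258  10.        ]
 [426.16562977 -87.51141987  10.        ]
 [550.64235369 -61.73555254  10.        ]]
11.699107137032742 127.11746589776938
11.075660531756412 107.69781320699606
ring from plate [463.97446633 -23.5153897   10.        ]
```

Emit:
apply_moves([
  {"x":-2.8,"y":1.417,"z":0,"wx":0,"wy":0,"wz":0},
  {"x":-2.8,"y":1.417,"z":0,"wx":0,"wy":0,"wz":0},
  {"x":-2.8,"y":1.417,"z":0,"wx":0,"wy":0,"wz":0},
  {"x":-2.8,"y":1.417,"z":0,"wx":0,"wy":0,"wz":0},
  {"x":-2.8,"y":1.417,"z":0,"wx":0,"wy":0,"wz":0},
  {"x":-2.8,"y":1.417,"z":0,"wx":0,"wy":0,"wz":0},
  {"x":0,"y":0,"z":0,"wx":0,"wy":0,"wz":0},
  {"x":0,"y":0,"z":2.5,"wx":0,"wy":0,"wz":0},
  {"x":0,"y":0,"z":2.5,"wx":0,"wy":0,"wz":0},
  {"x":0,"y":0,"z":2,"wx":0,"wy":0,"wz":0},
  {"x":0,"y":0,"z":0,"wx":0,"wy":0,"wz":0},
])

```text
clock: 3.98
tool_pos: [488.4, -277.9, 156.4]
tcp_rot: [-0.005, 0.788, 0.616, -0.001]
wrist_force: [-0.6, 0.1, -1.0]
grip_width: 1.0
```

```bash
python3 c.py 5
```

```text
3.9833 [ 488.40847912 -277.9104273   156.40494686] [-0.63  0.22 -0.26  1.1   0.    1.18] [-0.6  0.1 -1. ] 1.0001163179928914
[[ 0.2409  0.9705 -0.0075]
 [ 0.9706 -0.2408  0.0056]
 [ 0.0036 -0.0086 -1.    ]]
cam [[ 504.74142798 -214.58236129  299.84073149]]
blue_rod 0.55 [240.2, 188.4, 285.6, 252.7] [ 493.  -275.4  132. ]
yellow_rod 0.63 [243.9, 284.8, 279.7, 345.5] [ 477.5 -340.9  113.9]
white_rod 0.93 [241.2, 73.2, 285.1, 116.8] [ 508.5 -211.9  135.3]
```

View pics/w5.png

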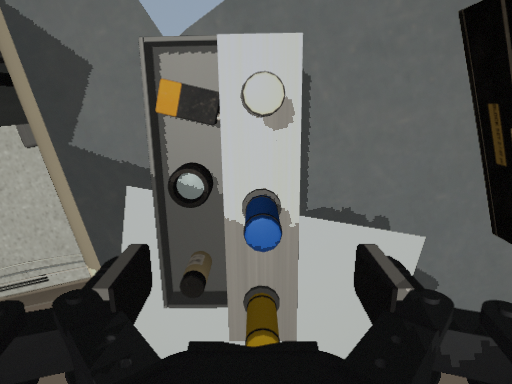

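The rod top is at (263,235), a little right of the jaw midline at about 255. I'll let the arm settle and measure again.

Emit:
apply_moves([
  {"x":0,"y":0,"z":0,"wx":0,"wy":0,"wz":0},
  {"x":0,"y":0,"z":0,"wx":0,"wy":0,"wz":0},
  {"x":0,"y":0,"z":0,"wx":0,"wy":0,"wz":0},
])

```text
clock: 4.48
tool_pos: [492.2, -279.9, 162.3]
tcp_rot: [0.001, 0.787, 0.617, 0.0]
wrist_force: [0.0, 0.4, -0.1]
grip_width: 1.0
```

```bash
cat > d.py <<'E'
from h import *
p=robot.capture("wrist"); s=robot.get_state()
hs=cv2.cvtColor(p["frame"],cv2.COLOR_BGR2HSV)
m=cv2.inRange(hs,(100,120,60),(130,255,255)); P=mask_pts(p,m>0); T=P[abs(P[:,2]-135)<3]
print(len(T),T.mean(0),(T.min(0)+T.max(0))/2,s["tool_pos"],s["tcp_rot"])
E
python3 d.py
```

```text
980 [ 492.33443156 -279.45790008  135.37421231] [ 492.26836804 -280.04405135  134.7366441 ] [ 492.01741028 -279.80649567  162.02536788] [6.00329771e-04 7.87262391e-01 6.16617823e-01 1.66989187e-04]
```

Emit:
apply_moves([
  {"x":0,"y":0,"z":1.2,"wx":0,"wy":0,"wz":0},
  {"x":0,"y":0,"z":1.2,"wx":0,"wy":0,"wz":0},
  {"x":0,"y":0,"z":1.2,"wx":0,"wy":0,"wz":0},
  {"x":0,"y":0,"z":1.2,"wx":0,"wy":0,"wz":0},
  {"x":0,"y":0,"z":1.0,"wx":0,"wy":0,"wz":0},
  {"x":0,"y":0,"z":0.8,"wx":0,"wy":0,"wz":0},
  {"x":0,"y":0,"z":0,"wx":0,"wy":0,"wz":0},
  {"x":0,"y":0,"z":0,"wx":0,"wy":0,"wz":0},
  {"x":0,"y":0,"z":0,"wx":0,"wy":0,"wz":0},
  {"x":0,"y":0,"z":0,"wx":0,"wy":0,"wz":0},
  {"x":0,"y":0,"z":0,"wx":0,"wy":0,"wz":0},
])

```text
clock: 5.45
tool_pos: [492.2, -280.1, 96.1]
tcp_rot: [0.001, 0.787, 0.617, 0.0]
wrist_force: [0.4, -0.3, 0.5]
grip_width: 0.998
```

Emit:
apply_moves([
  {"x":0,"y":0,"z":0,"wx":0,"wy":0,"wz":0},
  {"x":0,"y":0,"z":0,"wx":0,"wy":0,"wz":0},
  {"x":0,"y":0,"z":0,"wx":0,"wy":0,"wz":0},
  {"x":0,"y":0,"z":0,"wx":0,"wy":0,"wz":0},
  {"x":0,"y":0,"z":0,"wx":0,"wy":0,"wz":0},
  {"x":0,"y":0,"z":0,"wx":0,"wy":0,"wz":0},
  {"x":0,"y":0,"z":0,"wx":0,"wy":0,"wz":0},
  {"x":0,"y":0,"z":0,"wx":0,"wy":0,"wz":0},
  {"x":0,"y":0,"z":0,"wx":0,"wy":0,"wz":0},
  {"x":0,"y":0,"z":0,"wx":0,"wy":0,"wz":0},
], gripper=1.2, squeeze=50)

```text
clock: 6.28
tool_pos: [491.8, -279.7, 95.5]
tcp_rot: [0.0, 0.787, 0.617, 0.0]
wrist_force: [0.2, 0.5, 1.3]
grip_width: 0.219
```

Emit:
apply_moves([
  {"x":0,"y":0,"z":-0.6,"wx":0,"wy":0,"wz":0},
  {"x":0,"y":0,"z":-1.2,"wx":0,"wy":0,"wz":0},
  {"x":0,"y":0,"z":-1.6,"wx":0,"wy":0,"wz":0},
  {"x":0,"y":0,"z":-1.6,"wx":0,"wy":0,"wz":0},
  {"x":0,"y":0,"z":-1.6,"wx":0,"wy":0,"wz":0},
  {"x":0,"y":0,"z":-1.6,"wx":0,"wy":0,"wz":0},
  {"x":0,"y":0,"z":-1.6,"wx":0,"wy":0,"wz":0},
  {"x":0,"y":0,"z":-1.6,"wx":0,"wy":0,"wz":0},
  {"x":0,"y":0,"z":-1.6,"wx":0,"wy":0,"wz":0},
  {"x":0,"y":0,"z":-1.2,"wx":0,"wy":0,"wz":0},
  {"x":0,"y":0,"z":-0.8,"wx":0,"wy":0,"wz":0},
])

```text
clock: 7.2
tool_pos: [492.1, -280.0, 247.7]
tcp_rot: [0.001, 0.787, 0.617, 0.0]
wrist_force: [0.1, -0.5, -1.3]
grip_width: 0.221
```

```bash
python3 c.py 6; python3 - <<'E'
from h import *
p=robot.capture("side"); s=robot.get_state(); print(s["tool_pos"],s["grip_width"])
T=s["tool_pos"]; print("expected tip/top px",proj(p,[T-[0,0,85.8],T+[0,0,39]]))
cv2.imwrite("pics/s6.png",p["frame"])
E
```

```text
7.2 [ 492.14406894 -280.01922824  247.67437322] [-0.63  0.16 -0.13  1.27 -0.    1.18] [ 0.1 -0.5 -1.3] 0.2213156070515974
[[ 0.2396  0.9709  0.0021]
 [ 0.9709 -0.2396 -0.0016]
 [-0.001   0.0024 -1.    ]]
cam [[ 507.03990407 -215.63436022  390.78485403]]
blue_rod 0.87 [226.4, 193.3, 281.0, 321.5] [ 492.7 -274.5  282.4]
yellow_rod 0.3 [190.0, 217.5, 213.1, 247.5] [ 422.3 -338.1   47.8]
white_rod 0.8 [238.2, 78.6, 270.0, 110.9] [ 508.6 -211.7  135.2]
[ 490.93232867 -279.14119739  244.04109896] 0.21734812905734882
expected tip/top px [[303.17222759 136.56582687]
 [306.79813992  93.715716  ]]
```

Emit:
apply_moves([
  {"x":1.2,"y":-0.442,"z":0,"wx":0,"wy":0,"wz":0},
  {"x":2.4,"y":-0.883,"z":0,"wx":0,"wy":0,"wz":0},
  {"x":2.4,"y":-0.883,"z":0,"wx":0,"wy":0,"wz":0},
  {"x":2.4,"y":-0.883,"z":0,"wx":0,"wy":0,"wz":0},
  {"x":2.4,"y":-0.883,"z":0,"wx":0,"wy":0,"wz":0},
  {"x":2.4,"y":-0.883,"z":0,"wx":0,"wy":0,"wz":0},
  {"x":2.4,"y":-0.883,"z":0,"wx":0,"wy":0,"wz":0},
  {"x":2.4,"y":-0.883,"z":0,"wx":0,"wy":0,"wz":0},
  {"x":2.4,"y":-0.883,"z":0,"wx":0,"wy":0,"wz":0},
  {"x":2.36,"y":-0.883,"z":0,"wx":0,"wy":0,"wz":0},
  {"x":1.2,"y":-0.442,"z":0,"wx":0,"wy":0,"wz":0},
  {"x":0,"y":0,"z":0,"wx":0,"wy":0,"wz":0},
])

```text
clock: 8.5
tool_pos: [461.5, -22.8, 244.5]
tcp_rot: [-0.001, 0.786, 0.618, -0.0]
wrist_force: [-0.7, -0.2, -1.0]
grip_width: 0.221
```

Emit:
apply_moves([
  {"x":0,"y":0,"z":1.5,"wx":0,"wy":0,"wz":0},
  {"x":0,"y":0,"z":1.5,"wx":0,"wy":0,"wz":0},
  {"x":0,"y":0,"z":1.0,"wx":0,"wy":0,"wz":0},
  {"x":0,"y":0,"z":0.5,"wx":0,"wy":0,"wz":0},
  {"x":0,"y":0,"z":0,"wx":0,"wy":0,"wz":0},
  {"x":0,"y":0,"z":0,"wx":0,"wy":0,"wz":0},
  {"x":0,"y":0,"z":0,"wx":0,"wy":0,"wz":0},
  {"x":0,"y":0,"z":0,"wx":0,"wy":0,"wz":0},
])

```text
clock: 9.17
tool_pos: [464.1, -26.2, 201.2]
tcp_rot: [0.001, 0.787, 0.616, 0.001]
wrist_force: [-0.6, -0.1, -1.6]
grip_width: 0.224
```

```bash
cat > e.py <<'E'
from h import *
import sys
s=robot.get_state(); T=s["tool_pos"]; print(s["clock"],T,s["tcp_rot"],s["wrist_force"].round(1))
out=[]
for n,(y0,y1,x0,x1) in {"side":(150,250,190,280),"wrist":(90,384,130,400)}.items():
    p=robot.capture(n); np.save(f"p_{n}.npy",p,allow_pickle=True)
    print(n,"axis tip/flange/top px",proj(p,[T-[0,0,86],T-[0,0,10],T+[0,0,39]]).round(1).tolist(),"ring top/bottom",proj(p,[[463.8,-26.2,77],[463.8,-26.2,55]]).round(1).tolist())
    c=p["frame"][y0:y1,x0:x1]; k=560/c.shape[0] if n=="side" else 560/c.shape[0]
    c=cv2.resize(c,None,fx=k,fy=k,interpolation=cv2.INTER_CUBIC)[:, :400 if n=="side" and 0 else None]; print(n,k); out.append(cv2.resize(c,(400,int(c.shape[0]*400/c.shape[1]))))
h=max(o.shape[0] for o in out); out=[cv2.copyMakeBorder(o,0,h-o.shape[0],0,0,cv2.BORDER_CONSTANT) for o in out]
cv2.imwrite(f"pics/e{sys.argv[1]}.png",np.hstack(out))
E
python3 e.py 1
```

```text
9.1667 [464.05569342 -26.15377032 201.18132778] [6.38436794e-04 7.87381935e-01 6.16464923e-01 5.29543483e-04] [-0.6 -0.1 -1.6]
side axis tip/flange/top px [[237.7, 191.5], [237.0, 165.6], [236.5, 147.5]] ring top/bottom [[238.1, 203.7], [238.3, 210.5]]
side 5.6
wrist axis tip/flange/top px [[253.6, 197.5], [254.1, 240.9], [254.8, 297.2]] ring top/bottom [[253.1, 184.6], [253.1, 178.5]]
wrist 1.9047619047619047
```

View pics/e1.png

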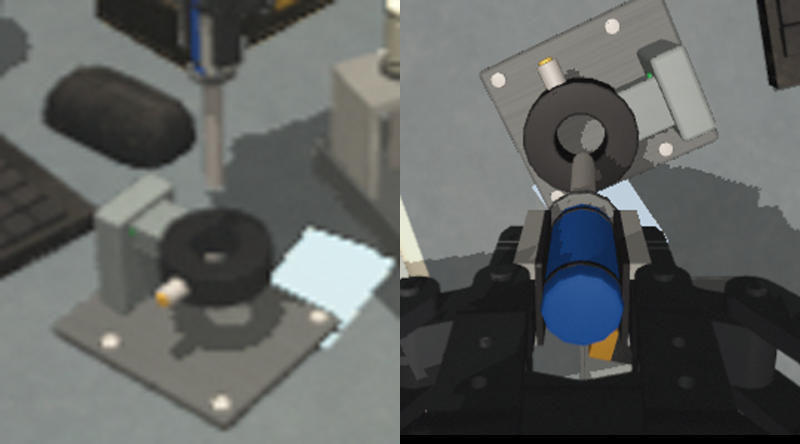

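In the side view (left) the tip is at px (237.9,192.1), against 237.7,191.5 expected. So the rod hangs upright in the jaws, above the hole at about (237.9,204.7). I'll refit the ring from this closer view with both cameras' depth.

```bash
cat > f.py <<'E'
from h import *
from scipy.optimize import least_squares
def fit(X):
    A=np.c_[2*X,np.ones(len(X))]; s=np.linalg.lstsq(A,(X**2).sum(1),rcond=None)[0]; return s[:2].round(1),np.sqrt(s[2]+s[0]**2+s[1]**2).round(1)
for n in ["wrist","side"]:
    p=np.load(f"p_{n}.npy",allow_pickle=True).item()
    v,u=np.nonzero(p["depth"]>0); P=pts(p,np.c_[u,v])
    g=(abs(P[:,2]-77)<5)&(np.hypot(*(P[:,:2]-[464,-27]).T)<36)
    mm=np.zeros((384,512),np.uint8); mm[v[g],u[g]]=255
    print(n,g.sum(),np.median(P[g],0))
    cs,h=cv2.findContours(mm,cv2.RETR_CCOMP,cv2.CHAIN_APPROX_NONE)
    for c in cs:
        if len(c)<20: continue
        X=atz(p,c.reshape(-1,2),77)[:,:2]; print(len(c),fit(X))
        r=np.hypot(*(X-[463.8,-26.2]).T); 
        for lo,hi in ((10,19),(27,36)):
            k=(r>lo)&(r<hi)
            if k.sum()>10: print("  band",lo,k.sum(),fit(X[k]))
    if n=="wrist":
        g=cv2.GaussianBlur(cv2.cvtColor(p["frame"],cv2.COLOR_BGR2GRAY),(3,3),0).astype(np.float32)
        def ringc(c,r):  # sample image at circle z=77
            a=np.linspace(0,2*np.pi,120); uv=proj(p,np.c_[c[0]+r*np.cos(a),c[1]+r*np.sin(a),0*a+77]).astype(np.float32)
            return cv2.remap(g,uv[:,0],uv[:,1],1).ravel()
E
python3 f.py
```

```text
wrist 3747 [468.15528663 -20.12947547  77.45043262]
342 (array([464.8, -23.5]), np.float64(27.8))
  band 10 98 (array([462.7, -25.9]), np.float64(14.4))
  band 27 225 (array([464.4, -24.5]), np.float64(32.1))
side 322 [461.7670725  -21.44557826  77.15514644]
66 (array([462.2, -22.4]), np.float64(32.2))
  band 27 51 (array([462.7, -23.2]), np.float64(32.1))
28 (array([461. , -22.7]), np.float64(13.5))
  band 10 22 (array([461.4, -23.3]), np.float64(13.9))
```

Emit:
apply_moves([
  {"x":0.07,"y":-0.1,"z":0.5,"wx":0,"wy":0,"wz":0},
  {"x":0,"y":0,"z":0.8,"wx":0,"wy":0,"wz":0},
  {"x":0,"y":0,"z":0.8,"wx":0,"wy":0,"wz":0},
  {"x":0,"y":0,"z":0.6,"wx":0,"wy":0,"wz":0},
  {"x":0,"y":0,"z":0.2,"wx":0,"wy":0,"wz":0},
  {"x":0,"y":0,"z":0,"wx":0,"wy":0,"wz":0},
  {"x":0,"y":0,"z":0,"wx":0,"wy":0,"wz":0},
  {"x":0,"y":0,"z":0,"wx":0,"wy":0,"wz":0},
])

```text
clock: 9.93
tool_pos: [462.8, -25.0, 171.5]
tcp_rot: [0.0, 0.787, 0.617, 0.0]
wrist_force: [-0.3, 1.1, -1.6]
grip_width: 0.22
```

```bash
sed -i 's/"side":(150,250,190,280),"wrist":(90,384,130,400)/"side":(170,225,210,265),"wrist":(90,220,190,320)/' e.py; python3 e.py 2; python3 f.py
```

```text
9.9333 [462.79786853 -24.99701106 171.52750947] [1.76016982e-04 7.87293984e-01 6.16577755e-01 1.58162250e-04] [-0.3  1.1 -1.6]
side axis tip/flange/top px [[238.0, 201.4], [237.3, 176.4], [236.8, 159.0]] ring top/bottom [[238.1, 203.7], [238.3, 210.5]]
side 10.181818181818182
wrist axis tip/flange/top px [[253.4, 197.4], [253.8, 240.7], [254.2, 296.9]] ring top/bottom [[255.1, 195.4], [254.9, 187.9]]
wrist 4.3076923076923075
wrist 4395 [469.86948377 -18.70995139  77.41345879]
355 (array([465.3, -22.4]), np.float64(27.4))
  band 10 107 (array([462.6, -25.9]), np.float64(14.3))
  band 27 225 (array([464.5, -24.5]), np.float64(32.1))
side 308 [459.40492214 -20.25363147  76.92374688]
99 (array([461.5, -21.6]), np.float64(27.5))
  band 10 25 (array([462.6, -25.5]), np.float64(15.2))
  band 27 47 (array([462.8, -23. ]), np.float64(32.1))
```

View pics/e2.png

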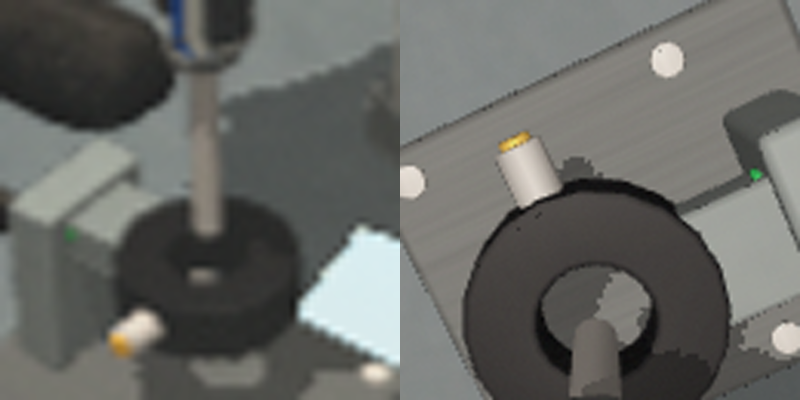

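The rod is centred in both views. In the side view the rod is at x=206 and the ring's middle at 208; in the wrist view, 595 against 598. I'll descend about 53 mm.

Emit:
apply_moves([
  {"x":0,"y":0.04,"z":0.3,"wx":0,"wy":0,"wz":0},
  {"x":0,"y":0,"z":0.5,"wx":0,"wy":0,"wz":0},
  {"x":0,"y":0,"z":0.6,"wx":0,"wy":0,"wz":0},
  {"x":0,"y":0,"z":0.6,"wx":0,"wy":0,"wz":0},
  {"x":0,"y":0,"z":0.6,"wx":0,"wy":0,"wz":0},
  {"x":0,"y":0,"z":0.6,"wx":0,"wy":0,"wz":0},
  {"x":0,"y":0,"z":0.6,"wx":0,"wy":0,"wz":0},
  {"x":0,"y":0,"z":0.6,"wx":0,"wy":0,"wz":0},
  {"x":0,"y":0,"z":0.5,"wx":0,"wy":0,"wz":0},
  {"x":0,"y":0,"z":0.4,"wx":0,"wy":0,"wz":0},
  {"x":0,"y":0,"z":0,"wx":0,"wy":0,"wz":0},
  {"x":0,"y":0,"z":0,"wx":0,"wy":0,"wz":0},
])

```text
clock: 11.03
tool_pos: [462.7, -25.0, 118.1]
tcp_rot: [-0.0, 0.787, 0.617, -0.0]
wrist_force: [-0.0, 0.1, -1.4]
grip_width: 0.223
```

Emit:
apply_moves([
  {"x":0,"y":0,"z":0,"wx":0,"wy":0,"wz":0},
  {"x":0,"y":0,"z":0,"wx":0,"wy":0,"wz":0},
  {"x":0,"y":0,"z":0,"wx":0,"wy":0,"wz":0},
  {"x":0,"y":0,"z":0,"wx":0,"wy":0,"wz":0},
  {"x":0,"y":0,"z":0,"wx":0,"wy":0,"wz":0},
  {"x":0,"y":0,"z":0,"wx":0,"wy":0,"wz":0},
])

```text
clock: 11.53
tool_pos: [463.0, -25.0, 118.5]
tcp_rot: [0.0, 0.787, 0.617, 0.0]
wrist_force: [-0.3, 0.5, -2.2]
grip_width: 0.217
```

```bash
sed -i 's/(90,220,190,320)/(130,260,190,320)/;s/(170,225,210,265)/(180,235,210,265)/' e.py; python3 e.py 3
```

```text
11.5333 [463.03660024 -25.04634719 118.46474341] [1.32881142e-04 7.87284451e-01 6.16589950e-01 9.57670505e-05] [-0.3  0.5 -2.2]
side axis tip/flange/top px [[238.4, 217.5], [237.7, 194.1], [237.3, 177.8]] ring top/bottom [[238.1, 203.7], [238.3, 210.5]]
side 10.181818181818182
wrist axis tip/flange/top px [[253.7, 197.5], [254.2, 240.8], [254.7, 297.1]] ring top/bottom [[255.7, 220.5], [255.4, 208.7]]
wrist 4.3076923076923075
```

View pics/e3.png

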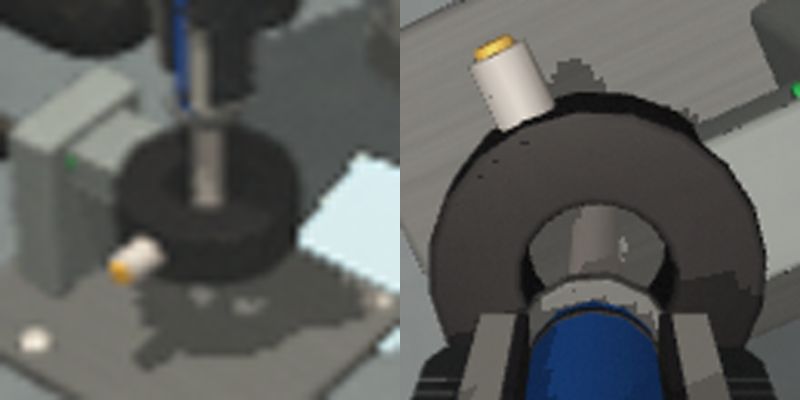

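```bash
python3 -c "
from plant import robot
s=robot.get_state();print(s['tool_pos'],abs(s['joint_vel']).max());print(robot.finish_job())"
```

```text
[462.9416856  -25.04779229 118.38440544] 0.001001654201229162
the job is handed in; nothing more can be done
None
```

The blue rod is hanging upright in the ring's hole, still gripped by its handle and at rest, and the job is handed in. It took about 11.6 s of the 42 s allowed.

- **Method:** I gripped the rod across the handle along tray x and lifted it above the height of the other rods' tops. I carried it over the ring, corrected its position from close up, then lowered it about 53 mm through the hole.
- **Height:** The TCP was at z = 118.4 mm, which puts the tip at about 32.5 mm. That is the middle of the gap between the base plate (10 mm) and the ring's underside (55 mm).
- **Centring:** The last wrist picture shows the stem within about 1 mm of the hole's centre across the jaws. Along the other direction I relied on fitted ring positions, which put it within about 2 mm.
- **Contact:** The wrist force stayed at or below about 2 N in every reading, and none of them suggested contact with the ring or the stand.
- **Disagreements:** The first top-camera estimate of the ring was about 8 mm off in y from the later close views, and I discarded it. The wrist and side camera fits still differ by about 2 mm, against a radial clearance of 9 mm.
- **Refused move:** My first move call was rejected as invalid input and did not move the arm.
- **Not checked:** I took no final picture of the rack. After the blue rod was lifted, the white rod still measured in its place. I did not look at the yellow rod again.

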